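# Mesh the focus drive gear into the clamped lens barrel and hold it home

## Robot

A 7-joint arm with a two-finger parallel gripper is mounted at the origin on the work surface. World frame = base frame: x ahead of the robot, y to its left, z up, the work surface at z = 0. Lengths are in m, angles in rad, forces in N, time in s.
With the tool pointing down it reaches from about 0.425 to 0.925 m from the base axis. Payload 6.8 kg.
Tool frame: the origin (TCP) lies at the very end of the fingers, on their centre line; the grasp point (between the pads) lies bot.grip_point_offset behind it (bot.grip_point_offset is the distance from the TCP to the grasp point, in m); z points along the fingers, y is the line along which they close (so a half turn about z gives the same grasp; the last joint's range is limited). The gripper opens to 85 mm and grips with 20 to 120 N. Pads are 22 mm wide; open, the fingers measure 114 mm over their backs; the gripper's body (76 mm by 85 mm) begins 54 mm behind the grasp point. The pads swing forward as they close: fully open they stand 13 mm farther back than shut.
Start: joints at [1.13, 0.477, 0.022, 1.555, -0.011, 1.109, -0.083], TCP at [0.221, -0.638, 0.231] pointing down, gripper open.
Joint ranges: [-2.96, 2.96], [-0.34, 2.1], [-1.41, 1.46], [0.24, 2.44], [-1.37, 4.51], [0.17, 1.92], [-2.96, 2.96]. Speed limits (rad/s): [2.39, 2.39, 3.14, 3.14, 3.14, 3.14, 3.14].

## Interface

Orientations are given as a unit quaternion [w, x, y, z].
In Python, from station import bot, imaging gives the robot as it stands. The module is installed in compiled form; this text tells all that it offers.
- The arm moves only by the tool carry_out, never from a script. Its argument "targets" is one flat list of numbers, 5 for each row, row after row: the closure in counts, from 0 (fully open) to 255 (shut), then the shift along the world's x, y, z in mm, then the turn about the world's z in degrees. A call has 1 to 20 rows; each row shifts and turns the commanded pose from where the row before left it; what a row does not reach is not made up. A row lasts 1/10 s, in which the tool goes at most 50 mm and 8.59 degrees, less where a joint would pass 70% of its speed; a pose out of reach is approached as far as the arm can. A call is refused whole if a number of a shift passes 50 or a number of a turn 8.59, either way. A call with a gripper value outside its range is refused whole. The fingers move at their own pace and stop on an object; "newtons" is the grip in N (left out, the last holds). Time passes only in rows, so rows that do not move let the fingers close. It gives the time, the measured TCP pose, the force, the opening and the grip force at its end, in the units of the state.
- bot.get_obs(): the state, without advancing time (a new reading comes with each control period).
- imaging.read_camera(name): name is "scene" or "top"; returns a dict with "frame" (480x640x3 uint8, red, green, blue), "fov_y" (degrees; the focal length in pixels is half the picture's height over the tangent of half this angle, whatever the lens; pixels are square), "cx", "cy" (the principal point, pixels), "k1" (the pictures are not rectified: a ray, as slopes to the right and down, at radius r is drawn at 1 + k1 r^2 times it, then the intrinsics apply), "pose" (4x4, takes a point from camera to world coordinates). Camera axes: x right, y up, looking along -z (the intrinsics and any distortion apply to the point x, -y, -z); pixel columns grow to the right and rows downward; lengths in m; the calibration is good to about 2 mm. A picture is of the moment at which its call begins. There is no depth.
- bot.hand_in(): hands the job in; it is judged then, once.
The state is a dict: "t": time; "q": joint angles; "joint_vel": joint speeds; "joint_torque": joint torques, N m; "eef_pos": TCP position; "tool_rot": TCP orientation; "contact_force": force on the tool from outside, world axes, zero at the start; "torque": the same for the moment, N m; "gripper_width": opening from 0.0 (shut) to 1.0 (fully open); "grasp_force": force on a finger pad.
Only numpy, scipy, OpenCV 4.12 (cv2) and the standard library are available. Lean on these libraries where they do the work, as an engineer would, in place of code of your own. Each camera call takes 0.05 s, during which the arm holds its last target. There are 200 camera calls.

## Task

Lift the brass focus gear out of the wooden parts block by its red thumb bar and fit its cross-shaped stem into the cross-shaped slots of the hub in the lens barrel clamped in the vise: turn it until the splines mesh, then slide it all the way home against the spring until the wheel sits flush on the hub. Keep gripping the gear and keep pressing it home: the job finishes in that pose, without letting go (it would spring back out). Leave the camera top plate, the lens spanner and the screwdriver where they lie.

Things in the scene. Friction and masses are not known exactly. Their poses are not given: they have to be found in the camera images.
- drive_gear: Loose brass focus gear, 100 to 200 g, starting upright in the block, z up. Origin: centre of the underside of its toothed wheel (50 mm over the teeth, 7 mm thick, z 0 to +7 mm). The red thumb bar stands on the wheel, the steel cross-shaped stem hangs below it. The stem fits the hub in any of four quarter turns
- gear_grip (a point): Centre of the gear's red thumb bar: 36 mm long along x, 12 mm thick along y, 36 mm high (7 to 43 mm above the wheel's underside; this point is at 25 mm). Same axes as the gear. Pinch it across its thickness (y) here or up to 5 mm higher; the wheel's top is 18 mm below this point
- gear_tip (a point): Centre of the stem's lower end, 22 mm below the wheel's underside; same axes as the gear. The stem is a cross of two blades along x and y, each 28 mm across and 8 mm thick; its lowest 3 mm are stepped in to 25 mm across and 5 mm thick as a lead-in
- hub: Fixed aluminium hub inside the lens barrel in the vise, top face 45 mm across. Origin: centre of its mouth, level with the top face, 85 mm above the bench, z up. Two crossing slots through the origin along x and y, 10 mm wide, 45 mm long, 26 mm deep. Home: gear origin at hub origin, gear x along the hub's +-x or +-y. Its yaw varies, independent of the vise's
- plunger (a joint): Copper spring plunger (9 mm pin) on the hub's axis: 0 = up, its top 12 mm below the mouth; grows (m) as pressed, at most 0.012. The stem meets it with the gear 10 mm above home; 0.010 with the gear home. Spring: 3 N at 0, 9 N at 0.010, more than the gear's weight
- vise: Fixed blue bench vise, origin on the bench under the barrel's axis. Base x -77 to +88, y +-40 mm, 16 mm high; jaws 64 mm wide, 72 mm high, each side of the barrel at x +-29 to +75 / -63 mm; handle bar at x -113, y -47 to +69 mm, 51 mm high. Brass barrel 58 mm outside, rim 81 mm above the bench, 4 mm below the hub's top face
- block: Fixed dark wooden parts block 85 x 85 x 32 mm, origin at the centre of its underside; a 33 mm round hole 27 mm deep in its top holds the gear's stem loosely, the wheel resting on the top face 32 mm above the bench
- top_plate_mid (a point): Silver camera top plate, loose, 130 x 32 x 22 mm, long along its x; point at its centre. Leave alone
- spanner_mid (a point): Steel lens spanner, loose bar 125 mm long along its x with two heads and pins, 12 mm high; point at its centre. Leave alone
- screwdriver_grip (a point): Red-handled jeweler's screwdriver, loose, 140 mm long; point in the middle of the handle, x toward its tip. Leave alone
Mind the look-alikes: they are no part of the job. Of the things like the drive_gear, leave any that is green; of the rest the larger one is meant.

How it is judged:
On the way, in this order (a step that is already met when the one before it is completed fails the run):
1. the gear is lifted clear of the block in the fingers (z of drive_gear in the frame of block above 0.058 m and contact force between the fingers and drive_gear above 1 N and contact force between drive_gear and block below 0.1 N), for 0.2 s.
2. the stem has meshed and the gear is pressed home (z of drive_gear in the frame of hub below 0.003 m and horizontal distance between drive_gear and hub below 0.003 m and (angle between the x axis of drive_gear and the x axis of hub, either way round below 0.15 rad or angle between the x axis of drive_gear and the y axis of hub, either way round below 0.15 rad) and angle between drive_gear's own z axis and vertical below 0.08 rad and value of joint plunger above 0.0075 m and contact force between drive_gear and hub above 4 N and contact force between the fingers and drive_gear above 2 N), for 0.3 s.
At the end, for the whole second after the job is handed in: Wheel within 3 mm of the hub's top face, centred within 3 mm, upright, splines in line with the slots, plunger pressed at least 7.5 mm, gear bearing on hub and plunger with over 4 N, fingers still on the gear with over 2 N, all through the last second (all of step 2); the arm keeps its last pose, push and grip.
It fails at once if the camera top plate is shifted by more than 30 mm (distance of top_plate_mid from where it was at the start of the episode above 0.03 m).
It fails at once if the lens spanner is shifted by more than 30 mm (distance of spanner_mid from where it was at the start of the episode above 0.03 m).
It fails at once if the screwdriver is shifted by more than 30 mm (distance of screwdriver_grip from where it was at the start of the episode above 0.03 m).
It also fails if it takes over 42 s, if anything falls off the work surface, if the arm or the gripper's body presses on something with over 40 N, if the wrist force passes 120 N, or if a joint passes its speed limit or range.

## Working session

There is one attempt and no reset: what is moved stays moved. The work goes in short steps, Python scripts to look and compute and a tool call to move; the robot and the scene stay as the last step left them, time stands still between calls to the robot, and variables do not carry over. Pictures are saved under pics/ and viewed, at most 10 in all, crops included, and the job is handed in when it is done.

Besides the shell and the picture viewer there is one more tool, called after "Emit:" as name(argument=value, ...) on one line, values as JSON. carry_out: Moves the arm, as the interface text tells. Its arguments: {"type":"object","properties":{"targets":{"type":"array","items":{"type":"number"}},"newtons":{"type":"number"}},"required":["targets"]}

```bash
mkdir -p pics; cat > h.py <<'E'
import numpy as np, cv2
from station import bot, imaging
def cam(n):
    c=imaging.read_camera(n); c['f']=240/np.tan(np.radians(c['fov_y'])/2); return c
def K(c): return np.array([[c['f'],0,c['cx']],[0,c['f'],c['cy']],[0,0,1]])
def D(c): return np.array([c['k1'],0,0,0.])
def cast(c,uv,z):
    uv=np.asarray(uv,float).reshape(-1,1,2)
    s=cv2.undistortPoints(uv,K(c),D(c)).reshape(-1,2)
    d=np.c_[s[:,0],-s[:,1],-np.ones(len(s))]@c['pose'][:3,:3].T
    o=c['pose'][:3,3]; return o+d*((z-o[2])/d[:,2])[:,None]
def proj(c,P):
    p=(np.asarray(P,float).reshape(-1,3)-c['pose'][:3,3])@c['pose'][:3,:3]
    return cv2.projectPoints(p*[1,-1,-1],np.zeros(3),np.zeros(3),K(c),D(c))[0].reshape(-1,2)
E
python3 - <<'E'
from h import *
for n in('scene','top'):
    c=cam(n); cv2.imwrite(f'pics/{n}0.png',c['frame'][...,::-1]); print(n,c['fov_y'],c['cx'],c['cy'],c['k1'],c['pose'].round(3).tolist())
o=bot.get_obs(); print(o, bot.grip_point_offset)
E
```

```text
scene 47.4373579897193 329.490215884415 249.17852399857478 0.02932657035043496 [[0.083, -0.663, 0.744, 1.551], [0.997, 0.05, -0.066, -0.093], [0.006, 0.747, 0.665, 0.903], [0.0, 0.0, 0.0, 1.0]]
top 49.63627879026044 316.5119619165132 238.92411145570736 -0.051155787776377526 [[-0.003, 0.995, -0.103, 0.508], [-1.0, -0.004, -0.01, -0.0], [-0.011, 0.102, 0.995, 1.214], [0.0, 0.0, 0.0, 1.0]]
{'t': 0.1, 'q': array([ 1.12993852,  0.47772747,  0.02238509,  1.55633318, -0.01149566,
        1.10932837, -0.08309489]), 'joint_vel': array([-1.69895558e-03, -1.32041435e-03,  3.17482101e-04, -1.11544032e-03,
       -1.31252001e-03,  6.72618552e-04, -8.49273213e-05]), 'joint_torque': array([ 5.49623874e-03, -5.97761965e+01,  1.61467005e+00, -2.81955582e+01,
        1.29082435e-02,  5.05029573e-03,  3.42548253e-05]), 'eef_pos': array([ 0.22027851, -0.63748155,  0.23042525]), 'tool_rot': array([-8.07192773e-04,  9.86191451e-01,  1.65607147e-01, -2.09020462e-04]), 'contact_force': array([0.14921283, 0.17723321, 0.59791134]), 'torque': array([-0.03195217,  0.00292073, -0.01427139]), 'grasp_force': 0.0, 'gripper_width': 0.9981457365731531} 0.0187
```

View pics/scene0.png

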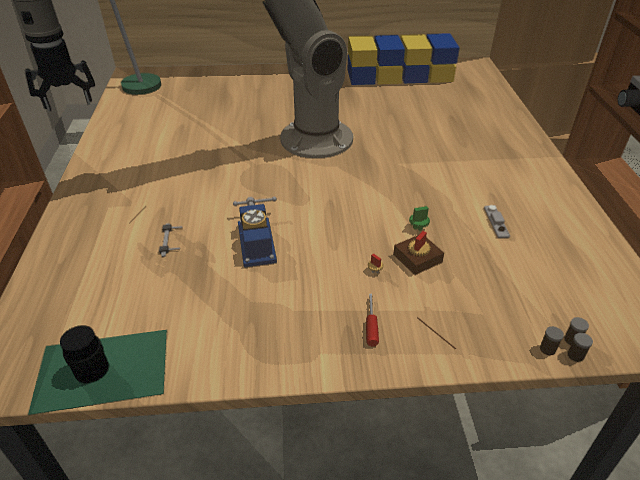

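View pics/top0.png

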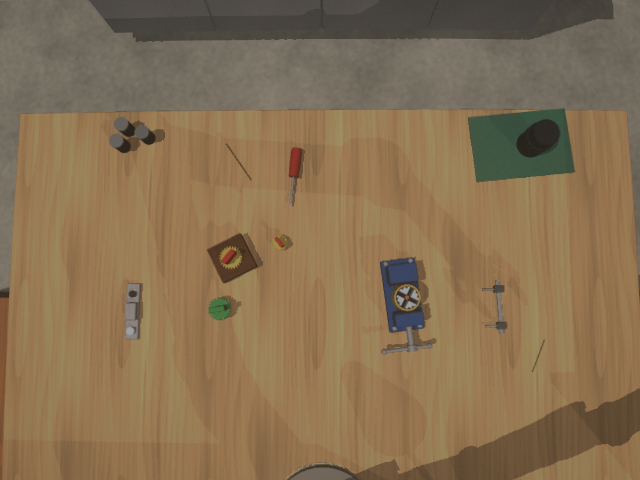

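The scene shows three gear-like things: the brass gear in the block (top 230,258; scene 420,243), a smaller brass one on the bench (top 280,242; scene 376,263), and a green one (top 220,308; scene 420,215). The one in the block fits: it isn't green, it is the larger brass one, and it sits in the block. The vise hub is at top (407,297), scene (254,217). I'll confirm with enlarged crops.

```bash
python3 - <<'E'
from h import *
t=cam('top');s=cam('scene')
def crop(c,u,v,w=40): return cv2.resize(c['frame'][v-w:v+w,u-w:u+w,::-1],(300,300),interpolation=cv2.INTER_CUBIC)
a=np.hstack([crop(t,240,258),crop(t,407,297,30)]);b=np.hstack([crop(s,412,248),crop(s,254,225,30)])
cv2.imwrite('pics/crop.png',np.vstack([a,b]))
def blobs(c,lo,hi,win,name,extra=None):
    u0,v0,u1,v1=win; h=cv2.cvtColor(c['frame'][v0:v1,u0:u1],cv2.COLOR_RGB2HSV)
    m=cv2.inRange(h,lo,hi)
    if name=='red': m|=cv2.inRange(h,(172,150,60),(180,255,255))
    n,l,st,ce=cv2.connectedComponentsWithStats(m)
    for i in range(1,n):
        if st[i,4]>8: 
            ys,xs=np.where(l==i); r=cv2.minAreaRect(np.c_[xs,ys].astype(np.float32))
            print(name,st[i,4],(ce[i]+[u0,v0]).round(1),np.round(r[1],1),round(r[2],1))
blobs(t,(0,170,60),(7,255,255),(200,225,260,290),'red')
blobs(s,(0,170,60),(7,255,255),(400,225,440,270),'red')
print(cast(t,[[230,257]],.07),cast(t,[[407,297]],.085),cast(s,[[254,217]],.085),cast(s,[[421,240]],.057))
E
```

```text
red 78 [227.7 256.3] [ 5.1 15.1] 39.8
red 110 [420.  239.3] [ 8.9 18.9] 9.5
[[0.58651073 0.20357931 0.07      ]] [[ 0.49744895 -0.18384859  0.085     ]] [[ 0.50511305 -0.18336614  0.085     ]] [[0.58737426 0.21050481 0.057     ]]
```

View pics/crop.png

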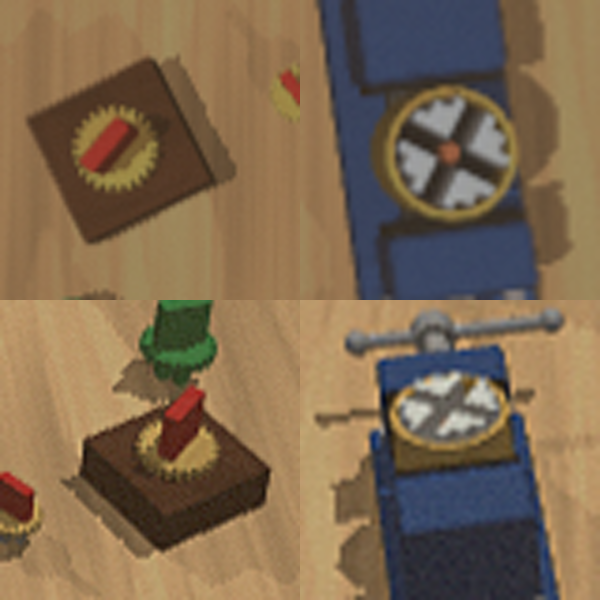

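The crops confirm it: the brass gear with its red bar sits in the block (top 228,256). The hub with crossed slots and a copper pin is at top (407,297). Next I'll measure the centres and angles.

```bash
cat > m.py <<'E'
from h import *
def patch(c,x,y,z,R,n=241):
    # rectified metric patch of plane z: rows = +x up, cols = -y right
    g=np.linspace(-R,R,n); Y,X=np.meshgrid(-g,-g)
    uv=proj(c,np.c_[(X+x).ravel(),(Y+y).ravel(),np.full(n*n,z)]).astype(np.float32).reshape(n,n,2)
    return cv2.remap(c['frame'],uv[...,0],uv[...,1],cv2.INTER_CUBIC),X+x,Y+y
def hsv(p): return cv2.cvtColor(p,cv2.COLOR_RGB2HSV)
def big(m):
    n,l,st,ce=cv2.connectedComponentsWithStats(m.astype(np.uint8)); i=1+np.argmax(st[1:,4]); return l==i
def hub(c,x,y):
    for k in range(3):
        p,X,Y=patch(c,x,y,.085,.032); h=hsv(p).astype(float)
        r=np.hypot(X-x,Y-y)
        # white sectors of the hub top
        w=(h[...,1]<70)&(h[...,2]>120)&(r<.026)
        q=np.c_[X[w],Y[w]]; (cx,cy),rad=cv2.minEnclosingCircle((q*1000).astype(np.float32)); x,y=cx/1e3,cy/1e3
    r=np.hypot(X-x,Y-y); a=(r>.008)&(r<.019); th=np.arctan2(Y-y,X-x)
    dark=255-h[...,2]
    ph=np.angle((dark[a]*np.exp(4j*th[a])).sum())/4
    return x,y,rad,np.degrees(ph),p
def gear(c,x,y):
    p,X,Y=patch(c,x,y,.039,.045); h=hsv(p)
    m=big((h[...,0]>15)&(h[...,0]<34)&(h[...,1]>110)&(h[...,2]>90)&(np.hypot(X-x,Y-y)<.032))
    (cx,cy),rad=cv2.minEnclosingCircle((np.c_[X[m],Y[m]]*1000).astype(np.float32))
    p2,X,Y=patch(c,x,y,.075,.045); h=hsv(p2)
    m=big(((h[...,0]<8)|(h[...,0]>172))&(h[...,1]>150)&(h[...,2]>150))
    (bx,by),wh,an=cv2.minAreaRect((np.c_[X[m],Y[m]]*1000).astype(np.float32))
    if wh[0]<wh[1]: an+=90
    return (cx/1e3,cy/1e3,rad),(bx/1e3,by/1e3,wh,an),p,p2
E
python3 - <<'E'
from m import *
im=[]
for n in('top','scene'):
    c=cam(n); H=hub(c,.501,-.183); G=gear(c,.587,.205)
    print(n,np.round(H[:4],4),np.round(G[0],4),G[1]); im.append(np.hstack([H[4],G[2],G[3]]))
cv2.imwrite('pics/p.png',np.vstack(im)[...,::-1])
E
```

```text
top [  0.4973  -0.1842  24.4792 -27.4828] [ 0.5885  0.2084 27.8298] (0.5882079467773438, 0.20877455139160156, (7.922282695770264, 31.497074127197266), 140.19443130493164)
scene [  0.5009  -0.1831  25.9843 -26.9621] [ 0.5902  0.2061 29.7048] (0.5899021606445313, 0.20757911682128907, (9.646939277648926, 34.209651947021484), 139.89908981323242)
```

View pics/p.png

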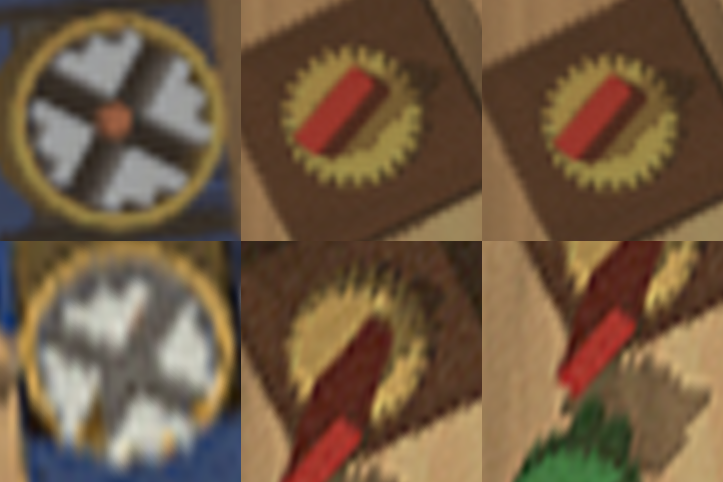

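Emit:
carry_out(targets=[0, 24, 40, 0, 6.05, 0, 24, 40, 0, 6.05, 0, 22, 42, 0, 6.05, 0, 22, 42, 0, 6.05, 0, 20, 42, 0, 6.05, 0, 20, 42, 0, 6.05, 0, 20, 42, 0, 6.05, 0, 20, 42, 0, 6.05, 0, 18, 42, 0, 6.05, 0, 18, 42, 0, 6.05, 0, 18, 42, 0, 6.05, 0, 18, 42, 0, 6.05, 0, 18, 43, 0, 6.05, 0, 18, 43, 0, 6.05, 0, 16, 43, 0, 6.05, 0, 16, 43, 0, 6.05, 0, 15, 44, 0, 6.05, 0, 14, 44, 0, 6.05, 0, 14, 43, 0, 6.05, 0, 14, 43, 0, 6.05], newtons=60)

```text
t: 2.3
eef_pos: [0.59, 0.2095, 0.2313]
tool_rot: [0.0, 0.34, 0.941, -0.0]
contact_force: [1.0, -0.1, 0.4]
gripper_width: 0.997
grasp_force: 0.0
```

Emit:
carry_out(targets=[0, -1, -2, -40, 0, 0, 0, 0, -40, 0, 0, 0, 0, -40, 0, 0, 0, 0, -35, 0, 0, 0, 0, -20, 0, 0, 0, 0, -13, 0, 0, 0, 0, 0, 0, 255, 0, 0, 0, 0, 255, 0, 0, 0, 0, 255, 0, 0, 0, 0, 255, 0, 0, 0, 0, 255, 0, 0, 0, 0, 255, 0, 0, 0, 0, 255, 0, 0, 0, 0, 255, 0, 0, 0, 0])

```text
t: 3.8
eef_pos: [0.589, 0.2062, 0.044]
tool_rot: [0.0, 0.342, 0.94, 0.0]
contact_force: [-1.2, -0.8, 5.5]
gripper_width: 0.131
grasp_force: 59.4
```

Emit:
carry_out(targets=[255, 0, 0, 20, 0, 255, 0, 0, 40, 0, 255, 0, 0, 40, 0, 255, 0, 0, 20, 0, 255, 0, 0, 0, 0, 255, -6, -30, 0, 1, 255, -9, -40, 0, 2, 255, -9, -40, 0, 2, 255, -9, -40, 0, 2, 255, -9, -40, 0, 2, 255, -9, -40, 0, 2, 255, -9, -40, 0, 2, 255, -10, -40, 0, 0, 255, -10, -40, 0, 0, 255, -6, -25, 0, 0, 255, -4, -15, 0, 0, 255, 0, 0, 0, 0, 255, 0, 0, 0, 0])

```text
t: 5.6
eef_pos: [0.4979, -0.1833, 0.1622]
tool_rot: [-0.001, 0.233, 0.972, 0.0]
contact_force: [-0.9, 1.6, -1.8]
gripper_width: 0.132
grasp_force: 59.5
```

```bash
python3 - <<'E'
from h import *
o=bot.get_obs(); print({k:np.round(o[k],4) for k in('t','eef_pos','tool_rot','contact_force','torque','gripper_width','grasp_force')})
s=cam('scene');t=cam('top')
e=o['eef_pos']; print(proj(s,[e,e-[0,0,.012],e-[0,0,.034],[.499,-.1837,.085]]))
a=cv2.resize(s['frame'][160:250,200:310],(660,540),interpolation=cv2.INTER_CUBIC)
cv2.imwrite('pics/hand.png',a[...,::-1]); np.savez('hand.npz',f=s['frame'])
E
```

```text
{'t': np.float64(5.6), 'eef_pos': array([ 0.4979, -0.1833,  0.1622]), 'tool_rot': array([-9.000e-04,  2.330e-01,  9.725e-01,  5.000e-04]), 'contact_force': array([-0.889 ,  1.5718, -1.7932]), 'torque': array([ 0.0699, -0.0207,  0.0202]), 'gripper_width': np.float64(0.1318), 'grasp_force': np.float64(59.546)}
[[251.22577116 188.91696757]
 [251.68536301 193.13289865]
 [252.51240435 200.72535023]
 [253.91047273 215.4393516 ]]
```

View pics/hand.png

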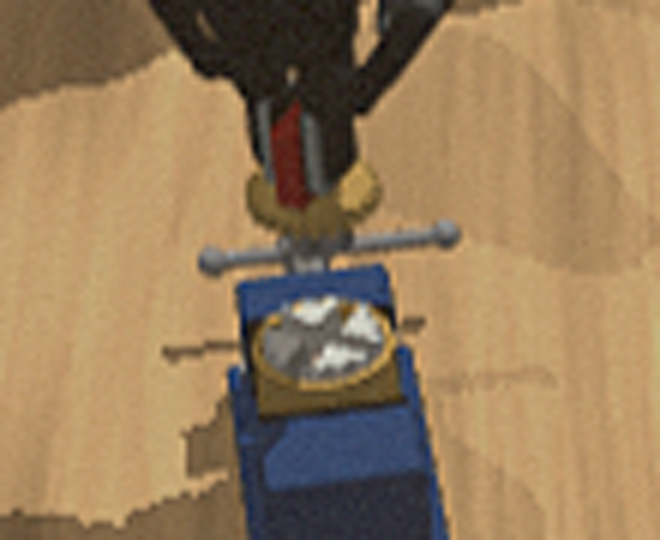

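The gear hangs upright in the fingers with its wheel at about (252,193) in the scene picture, and the hub is below at about (254,216). I'll measure the wheel against the hub in the same camera so the calibration bias cancels.

```bash
python3 - <<'E'
from m import *
s=cam('scene'); o=bot.get_obs(); e=o['eef_pos']
H=None
ims=[]
# wheel at mid-height plane, ring at .081
def ext(p,X,Y,m,tag):
    m=big(m); q=(np.c_[X[m],Y[m]]*1000).astype(np.float32)
    (cx,cy),r=cv2.minEnclosingCircle(q)
    print(tag,'circle',np.round([cx,cy,r],1),'y ext',np.percentile(q[:,1],[.5,99.5]).round(1),'x ext',np.percentile(q[:,0],[.5,99.5]).round(1))
    v=p.copy(); v[~m]//=3; ims.append(np.hstack([p,v]))
for z in (e[2]-.012,e[2]-.005):
    p,X,Y=patch(s,e[0],e[1],z,.04); h=hsv(p).astype(int)
    ext(p,X,Y,(h[...,0]>14)&(h[...,0]<32)&(h[...,1]>125)&(h[...,2]>60)&(np.hypot(X-e[0],Y-e[1])<.034),'wheel%.3f'%z)
p,X,Y=patch(s,.500,-.1835,.081,.04); h=hsv(p).astype(int)
ext(p,X,Y,(h[...,0]>14)&(h[...,0]<32)&(h[...,1]>125)&(h[...,2]>110)&(np.hypot(X-.5,Y+.1835)<.036),'ring')
cv2.imwrite('pics/w.png',np.vstack(ims)[...,::-1])
E
```

```text
wheel0.151 circle [ 493.2 -182.7   29.9] y ext [-207.7 -156.7] x ext [472.4 520.4]
wheel0.158 circle [ 502.8 -182.3   29.8] y ext [-206.7 -156. ] x ext [482.3 530.1]
ring circle [ 503.2 -179.5   29.3] y ext [-194.5 -156.5] x ext [478.7 529.3]
```

View pics/w.png

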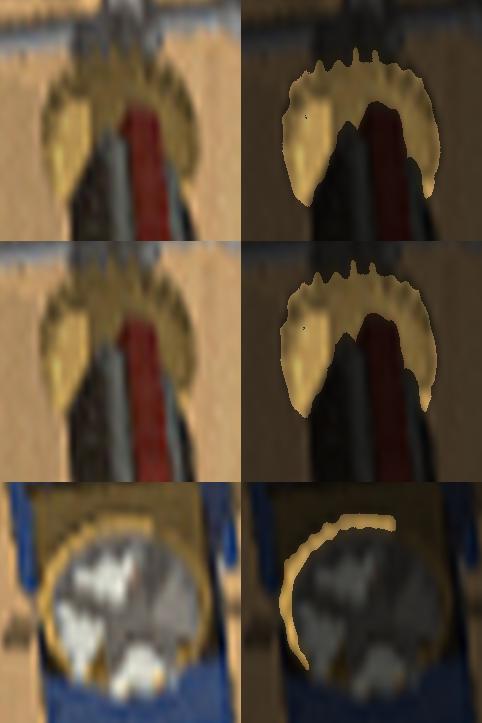

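Emit:
carry_out(targets=[255, 2, -2.4, -20, 0, 255, 0, 0, -15, 0, 255, 0, 0, -3, 0, 255, 0, 0, -2, 0, 255, 0, 0, -2, 0, 255, 0, 0, -2, 0, 255, 0, 0, -2, 0, 255, 0, 0, -1, 0, 255, 0, 0, 0, 0])

```text
t: 6.65
eef_pos: [0.5005, -0.1864, 0.1163]
tool_rot: [-0.0, 0.233, 0.972, -0.0]
contact_force: [-1.1, -0.6, -1.5]
gripper_width: 0.127
grasp_force: 59.6
```

Emit:
carry_out(targets=[255, 0, 0, -1, 0, 255, 0, 0, -1, 0, 255, 0, 0, -1, 0, 255, 0, 0, -1, 0, 255, 0, 0, 0, 0])

```text
t: 7.15
eef_pos: [0.5012, -0.1865, 0.115]
tool_rot: [0.001, 0.233, 0.972, -0.001]
contact_force: [-8.7, 2.1, 24.4]
gripper_width: 0.132
grasp_force: 63.7
```

Emit:
carry_out(targets=[255, 0, 0, 2, 0, 255, -1, 0.5, 0, 0, 255, -0.5, 0, -1, 0, 255, 0, 0, -1, 0, 255, 0, 0, -0.5, 0, 255, 0, 0, 0, 0])

```text
t: 7.75
eef_pos: [0.5011, -0.1864, 0.115]
tool_rot: [0.002, 0.233, 0.972, -0.001]
contact_force: [-6.7, 1.3, 25.8]
gripper_width: 0.132
grasp_force: 63.9
```

```bash
python3 - <<'E'
from m import *
o=bot.get_obs(); print({k:np.round(o[k],4) for k in('t','eef_pos','tool_rot','contact_force','torque','grasp_force')})
s=cam('scene'); e=o['eef_pos']
cv2.imwrite('pics/in.png',cv2.resize(s['frame'][170:250,200:310],(770,560),interpolation=cv2.INTER_CUBIC)[...,::-1])
E
```

```text
{'t': np.float64(7.75), 'eef_pos': array([ 0.5011, -0.1864,  0.115 ]), 'tool_rot': array([ 2.000e-03,  2.330e-01,  9.725e-01, -9.000e-04]), 'contact_force': array([-6.668 ,  1.3098, 25.8371]), 'torque': array([ 0.0825,  1.5687, -0.0157]), 'grasp_force': np.float64(63.8663)}
```

View pics/in.png

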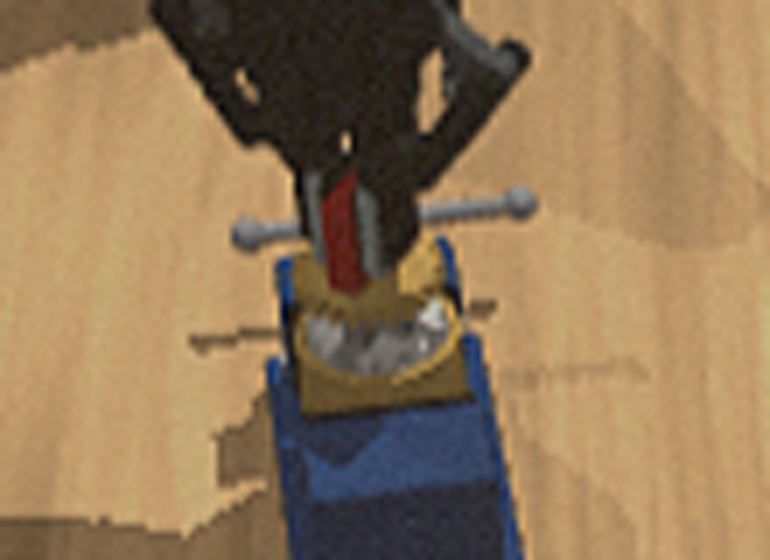

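The lead-in has entered the slot (the wheel is about 20 mm above home), but a blade shoulder is catching on the edge. I'll lift a little, shift, and retry.

Emit:
carry_out(targets=[255, 0, 0, 3, 0, 255, 0, 0.5, 0, 0, 255, 0, 0, 0, 0, 255, 0, 0, -1, 0, 255, 0, 0, -1, 0, 255, 0, 0, -1, 0, 255, 0, 0, 0, 0])

```text
t: 8.5
eef_pos: [0.4988, -0.1853, 0.1114]
tool_rot: [-0.0, 0.233, 0.973, 0.0]
contact_force: [-1.2, -0.0, -2.3]
gripper_width: 0.132
grasp_force: 59.6
```

```bash
cat > st.py <<'E'
from m import *
o=bot.get_obs(); print({k:np.round(o[k],4) for k in('t','eef_pos','tool_rot','contact_force','torque')})
E
python3 st.py
```

```text
{'t': np.float64(8.5), 'eef_pos': array([ 0.4988, -0.1853,  0.1114]), 'tool_rot': array([-3.000e-04,  2.328e-01,  9.725e-01,  1.000e-04]), 'contact_force': array([-1.2448, -0.0317, -2.2577]), 'torque': array([ 0.0269, -0.0016,  0.0247])}
```

The stem is in now with no contact force. I'll grip harder and push home.

Emit:
carry_out(targets=[255, 0, 0, 0, 0, 255, 0, 0, -2, 0, 255, 0, 0, -2, 0, 255, 0, 0, -2, 0, 255, 0, 0, -2, 0, 255, 0, 0, -2, 0, 255, 0, 0, 0, 0], newtons=100)

```text
t: 9.2
eef_pos: [0.4991, -0.1854, 0.1019]
tool_rot: [0.0, 0.233, 0.973, -0.0]
contact_force: [-1.8, 0.3, 3.8]
gripper_width: 0.125
grasp_force: 99.7
```

```bash
python3 st.py
```

```text
{'t': np.float64(9.2), 'eef_pos': array([ 0.4991, -0.1854,  0.1019]), 'tool_rot': array([ 0.000e+00,  2.329e-01,  9.725e-01, -1.000e-04]), 'contact_force': array([-1.7924,  0.285 ,  3.7652]), 'torque': array([0.0207, 0.4396, 0.0314])}
```

Emit:
carry_out(targets=[255, 0, 0, -2, 0, 255, 0, 0, -2, 0, 255, 0, 0, -1, 0, 255, 0, 0, -1, 0, 255, 0, 0, 0, 0])

```text
t: 9.7
eef_pos: [0.4992, -0.1854, 0.097]
tool_rot: [0.0, 0.233, 0.973, -0.001]
contact_force: [-5.8, 0.6, 16.3]
gripper_width: 0.125
grasp_force: 102.0
```

```bash
python3 st.py
```

```text
{'t': np.float64(9.7), 'eef_pos': array([ 0.4992, -0.1854,  0.097 ]), 'tool_rot': array([ 1.000e-04,  2.329e-01,  9.725e-01, -5.000e-04]), 'contact_force': array([-5.839 ,  0.6004, 16.3422]), 'torque': array([0.2455, 1.3049, 0.021 ])}
```

Emit:
carry_out(targets=[255, 0, 0, -1, 0, 255, 0, 0, 0, 0, 255, 0, 0, 0, 0, 255, 0, 0, 0, 0])

```text
t: 10.1
eef_pos: [0.4992, -0.1855, 0.097]
tool_rot: [0.0, 0.233, 0.972, -0.001]
contact_force: [-9.1, 2.2, 26.3]
gripper_width: 0.124
grasp_force: 103.6
```

```bash
python3 st.py; python3 - <<'E'
from m import *
s=cam('scene'); 
cv2.imwrite('pics/home.png',cv2.resize(s['frame'][170:250,200:310],(770,560),interpolation=cv2.INTER_CUBIC)[...,::-1])
E
```

```text
{'t': np.float64(10.1), 'eef_pos': array([ 0.4992, -0.1855,  0.097 ]), 'tool_rot': array([ 2.000e-04,  2.330e-01,  9.725e-01, -9.000e-04]), 'contact_force': array([-9.1335,  2.1903, 26.2506]), 'torque': array([0.4022, 2.0878, 0.0913])}
```

View pics/home.png

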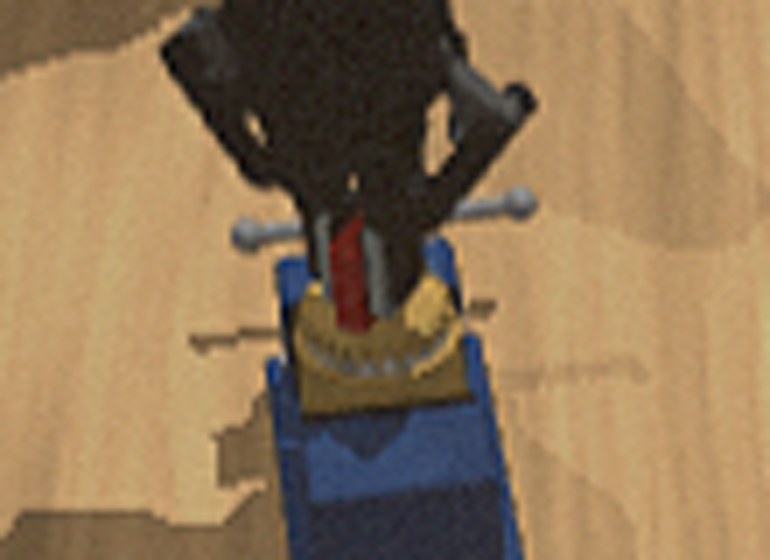

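The wheel now covers the hub, seated flush at about (254,216) in the scene. The height stayed at the predicted home value (97 mm) while the push rose from 16 to 26 N, so it is against the hard stop.

```bash
python3 -c "
from station import bot
print(bot.hand_in())"
```

```text
the job is handed in; nothing more can be done
None
```

The brass gear is meshed and pressed home flush on the hub, still gripped at about 100 N and pushed down at about 26 N. I handed the job in at about 10 s of the 42 s; the judge returned no verdict.

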